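Hold a draught-shield panel against its sprung seal for fastening

ROBOT

A 7-joint arm with a two-finger parallel gripper is mounted at the origin on the work surface. World frame = base frame: x ahead of the robot, y to its left, z up, the work surface at z = 0. Lengths are in m, angles in rad, forces in N, time in s.
With the tool pointing down it reaches from about 0.4 to 0.85 m from the base axis. Payload 4.5 kg.
Tool frame: the origin (TCP) lies midway between the tips of the shut fingers; the grasp point (between the pads) lies 19 mm behind it; z points along the fingers, y is the direction in which the jaws open and shut (so a half turn about z gives the same grasp; the last joint's range is limited). The gripper opens to 88 mm and grips with 3 to 60 N. Pads are 18 mm wide; open, the fingers measure 123 mm over their backs; the gripper's body (75 mm by 187 mm) begins 45 mm behind the grasp point.
Start: joints at [-1.296, 0.689, -0.195, 1.565, 0.157, 0.902, -0.215], TCP at [0.149, 0.607, 0.239] pointing down, gripper open.
Joint ranges: [-3.01, 3.01], [-0.46, 2.08], [-1.47, 1.51], [0.13, 2.56], [-1, 4.14], [0.04, 2.09], [-2.66, 2.66]. Speed limits (rad/s): [2.57, 2.57, 3.14, 3.14, 3.14, 3.14, 3.14].

INTERFACE

Orientations are given as a unit quaternion [x, y, z, w].
In Python, from plant import r gives the robot as it stands. The module is installed in compiled form; this text tells all that it offers.
- The arm moves only by the tool carry_out, never from a script. Its argument "commands" is a list of rows, each a list of 6 numbers: the shift along the tool's x, y, z in m, then the turn, a rotation vector about the tool's x, y, z in degrees. In form: [[dx, dy, dz, wx, wy, wz], ...]. A call has 1 to 12 rows; each row is the pose to reach, as a shift and turn from the pose commanded when the call began, along the tool's axes at that moment; what a row does not reach only later rows make up. A row lasts 1/10 s, in which the tool goes at most 50 mm and 8.59 degrees, less where a joint would pass 70% of its speed; a pose out of reach is approached as far as the arm can. A call with a gripper value outside its range is refused whole. "fingers" is the closure in counts, from 0 (fully open) to 255 (shut), set as the call begins (left out, the last holds). The fingers move at their own pace and stop on an object; "grip_force" is the grip in N (left out, the last holds). Time passes only in rows, so rows that repeat a pose let the fingers close. It gives the time, the measured TCP pose, the force and the opening at its end, in the units of the state.
- r.get_state(): the state, without advancing time (a new reading comes with each control period).
- r.snapshot(name): name is "scene" or "top" or "wrist"; returns a dict with "img" (400x640x3 uint8, blue, green, red), "intrinsics" (3x3 intrinsics, pixels), "extrinsics" (4x4, takes a point from camera to world coordinates); the wrist camera has in their place "tool_from_camera" (4x4, takes a point from camera to tool coordinates, whose origin is the TCP and whose axes are the flange's). Camera axes: x right, y down, z forward; pixel columns grow to the right and rows downward; lengths in m; the calibration is good to about 2 mm. The wrist camera is an equidistant fisheye: a pixel r from the principal point sees the ray r / f radians off the axis. A picture is of the moment at which its call begins: read the wrist's pose just before it. There is no depth.
- r.finish_job(): hands the job in, once; it reports no verdict.
Trained networks look in a picture, given as the dict that the camera call returned (one of the last four; its "shot" number tells which), for a name from the list of things; names that differ only in an ending like _2 or _b are one class to them, and where a whole thing is asked for, a point or a joint stands for the part that bears it (a point fixed in the world has none). Each returns a list of dicts, best first, with "p" (0 to 1); they miss things now and then, are a little off and sometimes report something else, mostly with a low value. They report only what shows in the picture. A call takes as long as a camera call.
- r.spot_in(picture, label): "xyz" ([x, y, z] in m, in world coordinates, good to about 4 mm: the middle of the surface that is visible of it).
- r.spot_point(picture, label): "xyz" ([x, y, z] in m, in world coordinates, good to about 4 mm: a listed point, or the origin of a listed thing).
The state is a dict: "clock": time; "q": joint angles; "qd": joint speeds; "joint_torque": joint torques, N m; "tool_pos": TCP position; "eef_rot": TCP orientation; "contact_force": force on the tool from outside, world axes, zero at the start; "moment": the same for the moment, N m; "opening": opening from 0.0 (shut) to 1.0 (fully open).
Only numpy, scipy, OpenCV 4.12 (cv2) and the standard library are available. Lean on these libraries where they do the work, as an engineer would, in place of code of your own. Each camera call takes 0.05 s, during which the arm holds its last target.

TASK

Draw the tall grey panel straight up out of the slotted rack and stand it upright on the wooden base of the balance-shield frame, foot between the two side stops, flat against the seal bar. Press it steadily so that the sprung bar goes in about half-way (about 10 N), never up to its backstop, and finish while still holding it pressed there with the gripper, so that a colleague can screw it on. Leave the two short panels in the rack and everything else on the counter where it is.

Things in the scene. Friction and masses are not known exactly. Their poses are not given: they have to be found in the camera images.
- tall_panel_center (a point): Centre (half-way up) of the tall grey plastic panel, 8 mm thick (its x axis), 100 wide (y), 140 tall (z), 0.1 to 0.2 kg, the same either way round. At the start it stands upright in one of the rack's slots, lower edge on the rack's floor, top edge 152 mm above the counter, 55 mm above the tops of the short panels.
- short_panel_a_center (a point): Centre of a short grey panel, 8 x 100 x 85 mm (x, y, z), standing in another slot of the rack; stays there.
- short_panel_b_center (a point): Centre of the second short grey panel, as the first; stays there.
- rack: Dark wooden rack fixed to the counter, 176 x 128 x 72 mm (x, y, z); origin at the centre of its underside. Three slots, open at the top, at x = -60, 0, +60 mm, 11 mm wide along x. Ribs at a panel's two side edges hold it square to the rack's x axis, from the rack's floor (12 mm above the counter) up to 72 mm. The tall panel may be in any slot.
- frame: Balance-shield frame fixed to the counter: dark wooden base 170 x 190 x 18 mm (x, y, z), origin at the centre of its underside. At x = 40 to 60 mm stand two aluminium uprights and a cross rail, with the seal bar in front of them; nothing is higher than 112 mm above the counter. The panel comes from the -x side and is pressed towards the frame's +x.
- seat (a point): Point on top of the frame's wooden base, 18 mm above the counter, at the frame's x = 0, y = 0, right below the face of the seal bar when that is out. The panel's foot is centred here in y. Low side stops, 14 mm tall, reaching 20 mm before and behind this point along x, stand at y = +-64 to +-72 mm. Axes as the frame's.
- seal_face (a point): Middle of the front (-x) face of the black seal bar, 97 mm above the counter; moves with the bar. The face is flat, 116 mm wide (y), from 82 to 112 mm above the counter, square to the frame's x axis; with the bar fully out it lies at the frame's x = 0, y = 0. Axes as the frame's.
- seal_bar (a joint): How far the seal bar is pushed in, towards the frame's +x, in m: 0 = fully out (start), 0.024 = against its backstop. Two springs push it out with 0.8 N per mm from 0, no preload (12 mm = 9.6 N).
- amber_jar: Bystander: small amber glass jar, 44 mm across, 75 mm tall, between rack and frame; origin at the centre of its underside.
- mortar: Bystander: white ceramic mortar bowl, 100 mm across, 65 mm tall, farther out between rack and frame; origin at the centre of its underside.
- amber_bottle: Bystander: amber bottle, 70 mm across, 150 mm tall, on the robot's left; origin at the centre of its underside.
- pill_bottle: Bystander: white pill bottle, 48 mm across, 85 mm tall, far left; origin at the centre of its underside.
- measure: Bystander: glass measuring cylinder, foot 68 mm across, 195 mm tall, far right; origin at the centre of its underside.
- amber_flask: Bystander: amber bottle, 60 mm across, 120 mm tall, on the robot's right; origin at the centre of its underside.
- pill_pot: Bystander: small white ceramic pot, 42 mm across, 40 mm tall, on the robot's side, between rack and frame; origin at the centre of its underside.

How it is judged:
By the outcome, as a careful person would: the job done as asked, in the order asked, and still so for the second after the job is handed in, while the arm keeps its last pose, push and grip.
It also fails if it takes over 51 s, if anything falls off the work surface, if the arm or the gripper's body presses on something with over 40 N, if the wrist force passes 120 N, or if a joint passes its speed limit or range.

## Working session

There is one attempt and no reset: what is moved stays moved. The work goes in short steps, Python scripts to look and compute and a tool call to move; the robot and the scene stay as the last step left them, time stands still between calls to the robot, and variables do not carry over. Pictures are saved under pics/ and viewed, and the job is handed in when it is done.

Besides the shell and the picture viewer there is one more tool, called after ">>>" as name([rows], argument=value, ...), one row to a line, values as JSON. carry_out: Moves the arm, as the interface text tells. Its arguments: {"type":"object","properties":{"commands":{"type":"array","items":{"type":"array","items":{"type":"number"}}},"fingers":{"type":"number"},"grip_force":{"type":"number"}},"required":["commands"]}

```bash
mkdir -p pics; cat > h.py <<'E'
import numpy as np,cv2
from scipy.spatial.transform import Rotation as R
from plant import r
np.set_printoptions(precision=4,suppress=True)
def proj(s,p):
    T=np.linalg.inv(s["extrinsics"]);c=T[:3,:3]@np.array(p)+T[:3,3];u=s["intrinsics"]@c;return u[:2]/u[2]
def ray(s,u):
    E=np.array(s["extrinsics"]);d=E[:3,:3]@np.linalg.inv(s["intrinsics"])@np.array([u[0],u[1],1.]);return E[:3,3],d
def onz(s,u,z):
    o,d=ray(s,u);return o+d*(z-o[2])/d[2]
E
python3 - <<'E'
from h import *
st=r.get_state();print(st)
for n in ("scene","top"):
    s=r.snapshot(n);cv2.imwrite(f"pics/{n}0.png",s["img"]);print(n,s["intrinsics"],s["extrinsics"])
    np.save(n+"0.npy",dict(intrinsics=s["intrinsics"],extrinsics=s["extrinsics"]),allow_pickle=True)
    for l in ["tall_panel_center","short_panel_a_center","rack","frame","seat","seal_face","amber_jar","mortar","pill_pot"]:
        print(l,[(np.round(d["xyz"],4),round(d["p"],2)) for d in r.spot_point(s,l)][:3])
E
```

```text
{'clock': 0.0, 'q': array([-1.2962,  0.69  , -0.1946,  1.5664,  0.1573,  0.9025, -0.2151]), 'qd': array([-0.0011,  0.0012,  0.0002, -0.    ,  0.0011,  0.0012, -0.0001]), 'joint_torque': array([ -0.0005, -52.7564,  -1.2667, -15.3428,  -0.0526,   0.0066,
         0.0002]), 'tool_pos': array([0.1489, 0.6063, 0.2379]), 'eef_rot': array([ 0.12  ,  0.9928, -0.0009, -0.0001]), 'contact_force': array([ 0.0135, -0.042 , -0.5404]), 'moment': array([ 0.0553, -0.0066, -0.0205]), 'opening': 1.0003798402919482}
scene [[440.0473   0.     330.6562]
 [  0.     440.0473 202.3444]
 [  0.       0.       1.    ]] [[-0.128   0.695  -0.7075  1.4546]
 [ 0.9917  0.0971 -0.084   0.0922]
 [ 0.0103 -0.7124 -0.7017  0.9621]
 [ 0.      0.      0.      1.    ]]
tall_panel_center [(array([0.5531, 0.2015, 0.0809]), 0.94)]
short_panel_a_center []
rack [(array([0.493 , 0.2029, 0.0019]), 0.85)]
frame [(array([ 0.5249, -0.173 ,  0.0004]), 0.6)]
seat [(array([ 0.5275, -0.1724,  0.0152]), 0.82)]
seal_face []
amber_jar [(array([ 0.4794, -0.0057, -0.0002]), 0.67)]
mortar [(array([ 0.6742,  0.0008, -0.0021]), 0.78), (array([
[... 202 characters left out ...]
  0.1995  0.2345]
 [-0.9989  0.0467 -0.01    0.0022]
 [ 0.0005 -0.1998 -0.9798  1.682 ]
 [ 0.      0.      0.      1.    ]]
tall_panel_center [(array([0.5573, 0.2035, 0.0788]), 0.74)]
short_panel_a_center [(array([ 0.6738,  0.0022, -0.0035]), 0.57), (array([0.4946, 0.2008, 0.055 ]), 0.51), (array([0.5547, 0.2073, 0.0767]), 0.38)]
rack []
frame [(array([ 0.5242, -0.1761,  0.0057]), 0.96)]
seat [(array([ 0.5301, -0.1719,  0.0112]), 0.58)]
seal_face [(array([ 0.5275, -0.1701,  0.0975]), 0.77)]
amber_jar [(array([ 0.4785, -0.0047, -0.0006]), 0.43)]
mortar [(array([ 0.6724,  0.0028, -0.0038]), 0.68), (array([ 0.754 ,  0.2871, -0.0026]), 0.34)]
pill_pot [(array([ 0.3818,  0.015 , -0.0017]), 0.64)]
```

View pics/scene0.png

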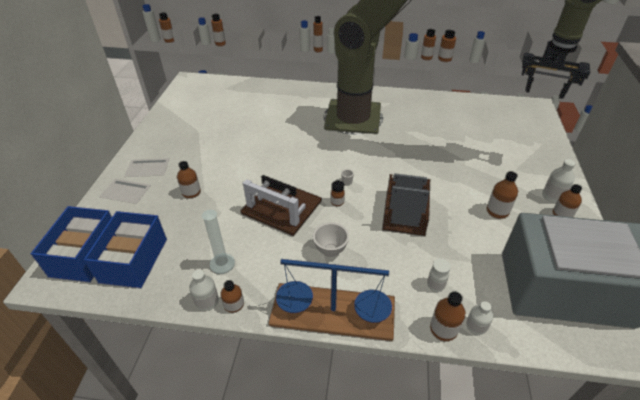

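View pics/top0.png

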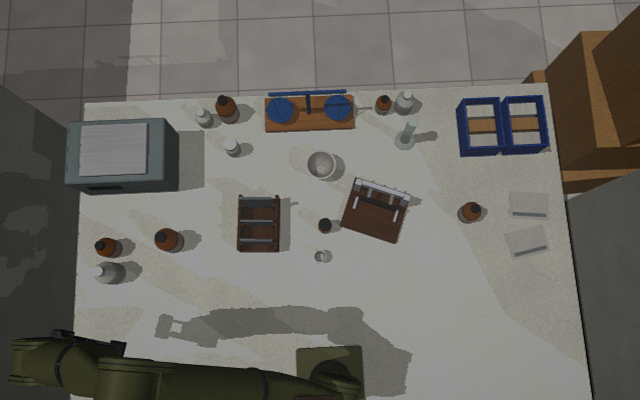

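```bash
python3 - <<'E'
from h import *
a=cv2.imread("pics/top0.png")
c=np.hstack([cv2.resize(a[185:260,225:300],(400,400),interpolation=cv2.INTER_CUBIC),cv2.resize(a[170:250,335:415],(400,400),interpolation=cv2.INTER_CUBIC)])
cv2.imwrite("pics/c1.png",np.clip(c*1.8,0,255).astype('uint8'))
a=cv2.imread("pics/scene0.png")
c=np.hstack([cv2.resize(a[170:240,370:440],(400,400),interpolation=cv2.INTER_CUBIC),cv2.resize(a[160:240,240:320],(400,400),interpolation=cv2.INTER_CUBIC)])
cv2.imwrite("pics/c2.png",np.clip(c*1.8,0,255).astype('uint8'))
E
```

```text
(no output)
```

View pics/c1.png

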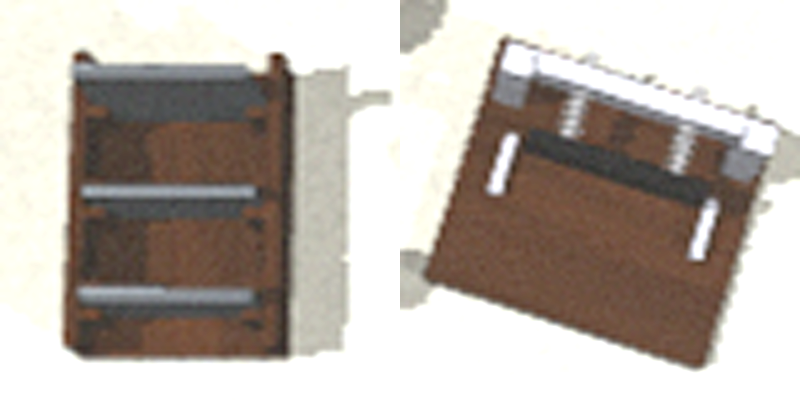

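View pics/c2.png

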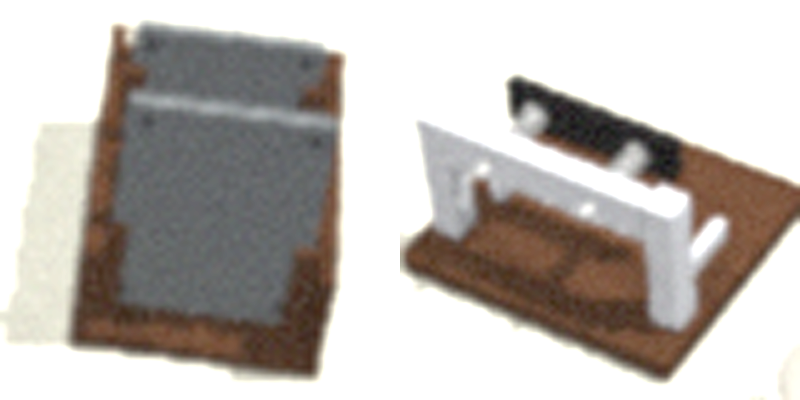

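```bash
python3 - <<'E'
from h import *
s=np.load("top0.npy",allow_pickle=True).item()
L=lambda u,v:(225+u/5.333,185+v/5.333)
F=lambda u,v:(335+u/5,170+v/5)
for n,u,z in [("tallL",L(75,71),.152),("tallR",L(247,72),.152),("midL",L(82,192),.097),("midR",L(255,193),.097),("nearL",L(78,297),.097),("nearR",L(253,297),.097),("rackFL",L(68,348),.072),("rackFR",L(287,350),.072),
 ("baseFL",F(28,272),.018),("baseFR",F(300,365),.018),("stopLn",F(96,190),.032),("stopLf",F(113,133),.032),("stopRn",F(298,258),.032),("stopRf",F(312,200),.032),("barL",F(128,135),.112),("barR",F(318,185),.112),("railL",F(105,50),.112),("railR",F(372,135),.112)]:
    print(n,onz(s,u,z))
print(s["extrinsics"])
E
```

```text
tallL [0.5554 0.2477 0.152 ]
tallR [0.5502 0.1509 0.152 ]
midL [0.4954 0.2535 0.097 ]
midR [0.49   0.1536 0.097 ]
nearL [0.4345 0.2567 0.097 ]
nearR [0.4297 0.1564 0.097 ]
rackFL [0.4082 0.2669 0.072 ]
rackFR [0.401  0.1399 0.072 ]
baseFL [ 0.4818 -0.0575  0.018 ]
baseFR [ 0.4133 -0.2287  0.018 ]
stopLn [ 0.531  -0.1036  0.032 ]
stopLf [ 0.5679 -0.1168  0.032 ]
stopRn [ 0.4805 -0.2305  0.032 ]
stopRf [ 0.5178 -0.2424  0.032 ]
barL [ 0.5501 -0.1202  0.112 ]
barR [ 0.5132 -0.2349  0.112 ]
railL [ 0.6045 -0.1092  0.112 ]
railR [ 0.5429 -0.2705  0.112 ]
[[-0.0477 -0.9787  0.1995  0.2345]
 [-0.9989  0.0467 -0.01    0.0022]
 [ 0.0005 -0.1998 -0.9798  1.682 ]
 [ 0.      0.      0.      1.    ]]
```

>>> carry_out([
  [0.02,-0.05,-0.05,0,0,0],
  [0.06,-0.09,-0.08,0,0,0],
  [0.1,-0.13,-0.1,0,0,0],
  [0.14,-0.18,-0.12,0,0,0],
  [0.18,-0.22,-0.13,0,0,0],
], fingers=0)

```text
clock: 1.5
tool_pos: [-0.0239, 0.4722, 0.3518]
eef_rot: [0.12, 0.993, 0.001, -0.0]
contact_force: [-0.8, 1.6, 0.2]
opening: 1.001
```

```bash
cat >> h.py <<'E'
def tgtR(yaw_y_deg,tilt=0):
    a=np.radians(yaw_y_deg);y=np.array([np.cos(a),np.sin(a),0]);z=np.array([0,0,-1.]);x=np.cross(y,z)
    return R.from_matrix(np.stack([x,y,z],1))
def plan(pos,Rt,n=1,st=None,via=None):
    st=st or r.get_state();R0=R.from_quat(st["eef_rot"]);p0=np.array(st["tool_pos"])
    rv=(R0.inv()*Rt).as_rotvec(degrees=True);d=R0.inv().apply(np.array(pos)-p0)
    print("shift",d,"rot",rv)
    if n>1:
        for i in range(1,n+1):print([round(float(x),4) for x in d*i/n]+[round(float(x),1) for x in rv*i/n])
E
python3 - <<'E'
from h import *
plan([0.553,0.201,0.33],tgtR(-3),12)
E
```

```text
shift [-0.625  -0.1254  0.0212] rot [ 0.0684 -0.1042 79.1589]
[-0.0521, -0.0104, 0.0018, 0.0, -0.0, 6.6]
[-0.1042, -0.0209, 0.0035, 0.0, -0.0, 13.2]
[-0.1563, -0.0313, 0.0053, 0.0, -0.0, 19.8]
[-0.2083, -0.0418, 0.0071, 0.0, -0.0, 26.4]
[-0.2604, -0.0522, 0.0088, 0.0, -0.0, 33.0]
[-0.3125, -0.0627, 0.0106, 0.0, -0.1, 39.6]
[-0.3646, -0.0731, 0.0123, 0.0, -0.1, 46.2]
[-0.4167, -0.0836, 0.0141, 0.0, -0.1, 52.8]
[-0.4688, -0.094, 0.0159, 0.1, -0.1, 59.4]
[-0.5208, -0.1045, 0.0176, 0.1, -0.1, 66.0]
[-0.5729, -0.1149, 0.0194, 0.1, -0.1, 72.6]
[-0.625, -0.1254, 0.0212, 0.1, -0.1, 79.2]
```

>>> carry_out([
  [-0.045,-0.005,0.002,0,0,6.6],
  [-0.09,-0.01,0.004,0,0,13.2],
  [-0.14,-0.015,0.005,0,0,20],
  [-0.19,-0.02,0.007,0,0,26],
  [-0.24,-0.03,0.009,0,0,33],
  [-0.29,-0.04,0.01,0,0,40],
  [-0.34,-0.055,0.012,0,0,46],
  [-0.39,-0.07,0.014,0,0,53],
  [-0.44,-0.085,0.016,0,0,59],
  [-0.49,-0.1,0.018,0,0,66],
  [-0.535,-0.11,0.019,0,0,72.5],
  [-0.58,-0.12,0.02,0,0,79],
])

```text
clock: 2.7
tool_pos: [0.5102, 0.2187, 0.3308]
eef_rot: [0.726, 0.688, 0.0, -0.0]
contact_force: [0.7, 0.2, 0.3]
opening: 1.001
```

>>> carry_out([
  [0,-0.045,0,0,0,0],
  [0,-0.045,0,0,0,0],
])

```text
clock: 2.9
tool_pos: [0.4593, 0.2203, 0.3282]
eef_rot: [0.725, 0.689, -0.004, -0.002]
contact_force: [-0.5, 0.8, -0.1]
opening: 0.996
```

```bash
python3 - <<'E'
from h import *
st=r.get_state();print(st["clock"],st["tool_pos"],st["eef_rot"],st["q"])
s=r.snapshot("wrist");cv2.imwrite("pics/w1.png",s["img"]);print(s["intrinsics"],s["tool_from_camera"])
E
```

```text
2.9 [0.4593 0.2203 0.3282] [ 0.7245  0.6892 -0.0044 -0.002 ] [-0.6975  0.4369  0.246   1.7894 -0.1294  0.9406 -0.4461]
[[309.7069   0.     313.7626]
 [  0.     309.7069 194.7465]
 [  0.       0.       1.    ]] [[ 0.0003 -0.957  -0.2901  0.0737]
 [ 1.      0.0004 -0.0001 -0.0012]
 [ 0.0002 -0.2901  0.957  -0.1453]
 [ 0.      0.      0.      1.    ]]
```

View pics/w1.png

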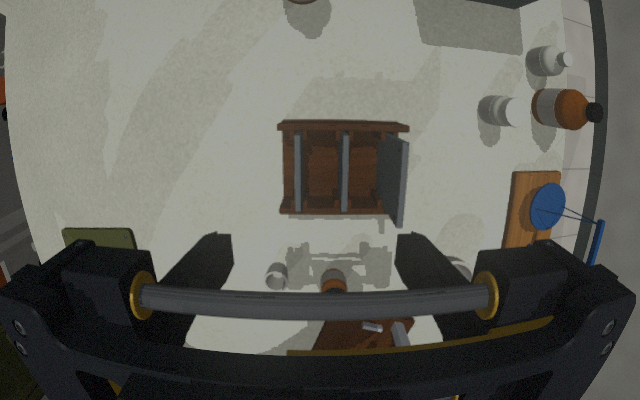

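```bash
cat >> h.py <<'E'
def wray(s,st,u):
    K=np.array(s["intrinsics"]);T=np.array(s["tool_from_camera"])
    dx,dy=(u[0]-K[0,2]),(u[1]-K[1,2]);rr=np.hypot(dx,dy)+1e-9;th=rr/K[0,0]
    d=np.array([np.sin(th)*dx/rr,np.sin(th)*dy/rr,np.cos(th)])
    R0=R.from_quat(st["eef_rot"]);o=R0.apply(T[:3,3])+st["tool_pos"];return o,R0.apply(T[:3,:3]@d)
def wz(s,st,u,z):
    o,d=wray(s,st,u);return o+d*(z-o[2])/d[2]
def wproj(s,st,p):
    K=np.array(s["intrinsics"]);T=np.array(s["tool_from_camera"]);R0=R.from_quat(st["eef_rot"])
    q=R0.inv().apply(np.array(p)-st["tool_pos"]);c=T[:3,:3].T@(q-T[:3,3]);rh=np.hypot(c[0],c[1]);th=np.arctan2(rh,c[2])
    return np.array([K[0,2]+K[0,0]*th*c[0]/rh,K[1,2]+K[0,0]*th*c[1]/rh])
def save(n,s,st):
    import pickle;pickle.dump((dict(intrinsics=s["intrinsics"],tool_from_camera=s["tool_from_camera"],img=s["img"]),st),open(n,"wb"))
def crop(img,x0,y0,x1,y1,k,name,g=1.8):
    c=cv2.resize(img[y0:y1,x0:x1],None,fx=k,fy=k,interpolation=cv2.INTER_CUBIC);cv2.imwrite(name,np.clip(c*g,0,255).astype('uint8'))
E
python3 - <<'E'
from h import *
plan([0.553,0.199,0.30],tgtR(-3))
E
```

```text
shift [-0.018   0.0926  0.0291] rot [-0.2362  0.0788  0.227 ]
```

>>> carry_out([
  [0,0.04,0,0,0,0],
  [-0.01,0.07,0.015,0,0,0],
  [-0.015,0.094,0.03,0,0,0],
  [-0.015,0.094,0.03,0,0,0],
  [-0.015,0.094,0.03,0,0,0],
])

```text
clock: 3.45
tool_pos: [0.5569, 0.2028, 0.3005]
eef_rot: [0.724, 0.69, 0.0, -0.0]
contact_force: [0.3, -0.5, 0.4]
opening: 1.001
```

```bash
python3 - <<'E'
from h import *
st=r.get_state();s=r.snapshot("wrist");save("w2.pkl",s,st);print(st["clock"],st["tool_pos"],st["eef_rot"])
crop(s["img"],220,80,380,230,5,"pics/w2.png")
E
```

```text
3.45 [0.5569 0.2028 0.3005] [ 0.7241  0.6897  0.     -0.0002]
```

View pics/w2.png

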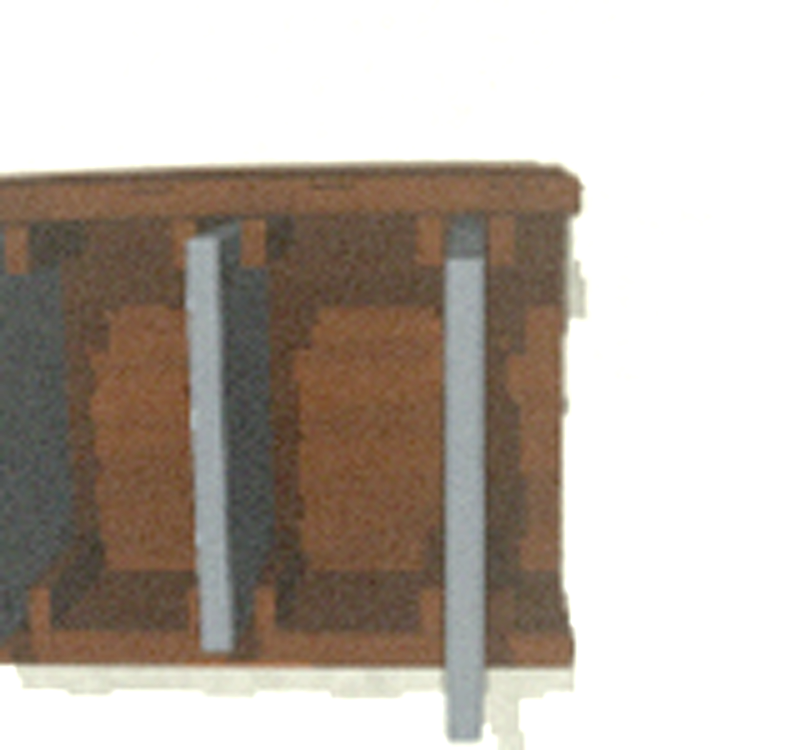

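```bash
python3 - <<'E'
from h import *
import pickle
s,st=pickle.load(open("w2.pkl","rb"))
P=[wz(s,st,(220+(u+.5)/5-.5,80+(v+.5)/5-.5),.152) for u,v in [(444,258),(484,258),(448,740),(482,740)]]
print(np.array(P));c=np.mean(P,0);print(c)
y=(P[0]+P[1]-P[2]-P[3])/2;yaw=np.degrees(np.arctan2(-y[0],y[1]));print("yaw",yaw)
plan([c[0],c[1],.117],tgtR(-3),1)
E
```

```text
[[0.5528 0.2506 0.152 ]
 [0.5603 0.2502 0.152 ]
 [0.5484 0.1525 0.152 ]
 [0.5554 0.1522 0.152 ]]
[0.5542 0.2014 0.152 ]
yaw -2.716910144118204
shift [-0.0022 -0.0022  0.184 ] rot [ 0.0041 -0.0566  0.2591]
```

>>> carry_out([
  [-0.002,-0.002,0.04,0,0,0.3],
  [-0.002,-0.002,0.08,0,0,0.3],
  [-0.002,-0.002,0.115,0,0,0.3],
  [-0.002,-0.002,0.145,0,0,0.3],
  [-0.002,-0.002,0.17,0,0,0.3],
  [-0.002,-0.002,0.187,0,0,0.3],
  [-0.002,-0.002,0.187,0,0,0.3],
], fingers=120, grip_force=45)

```text
clock: 4.2
tool_pos: [0.5528, 0.2015, 0.1125]
eef_rot: [0.725, 0.688, -0.001, -0.001]
contact_force: [-0.6, -1.0, 0.3]
opening: 0.526
```

```bash
python3 - <<'E'
from h import *
st=r.get_state();s=r.snapshot("wrist");save("w3.pkl",s,st);print(st["clock"],st["tool_pos"],st["eef_rot"],st["contact_force"],st["opening"])
cv2.imwrite("pics/w3.png",s["img"])
E
```

```text
4.2 [0.5528 0.2015 0.1125] [ 0.7253  0.6885 -0.0013 -0.0011] [-0.6362 -0.9779  0.3413] 0.5261042142668133
```

View pics/w3.png

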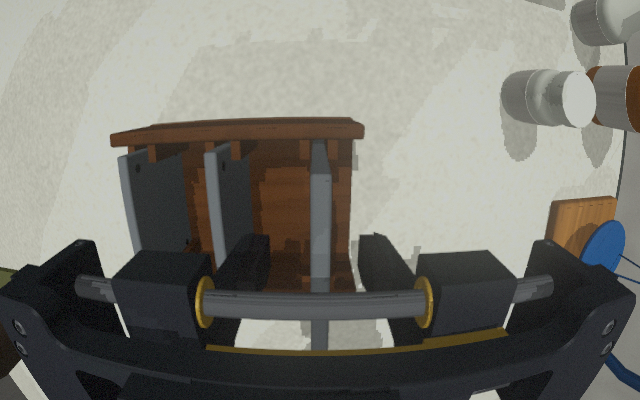

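>>> carry_out([
  [0,0,0,0,0,0],
  [0,0,0,0,0,0],
  [0,0,0,0,0,0],
  [0,0,0,0,0,0],
  [0,0,0,0,0,0],
  [0,0,0,0,0,0],
  [0,0,0,0,0,0],
], fingers=255, grip_force=55)

```text
clock: 4.95
tool_pos: [0.5552, 0.2006, 0.1139]
eef_rot: [0.726, 0.688, 0.0, 0.0]
contact_force: [-0.1, 0.0, 3.3]
opening: 0.082
```

>>> carry_out([
  [0,0,-0.003,0,0,0],
  [0,0,-0.01,0,0,0],
  [0,0,-0.02,0,0,0],
  [0,0,-0.03,0,0,0],
])

```text
clock: 5.35
tool_pos: [0.5546, 0.2006, 0.1444]
eef_rot: [0.726, 0.688, -0.0, -0.0]
contact_force: [0.3, 1.1, -1.0]
opening: 0.082
```

```bash
python3 - <<'E'
from h import *
st=r.get_state();s=r.snapshot("wrist");print(st["clock"],st["tool_pos"],st["eef_rot"],st["contact_force"],st["moment"],st["opening"])
cv2.imwrite("pics/w4.png",s["img"])
E
```

```text
5.35 [0.5546 0.2006 0.1444] [ 0.726   0.6877 -0.0001 -0.0001] [ 0.2573  1.0974 -1.0218] [-0.0959  0.0396  0.0369] 0.08223580310710628
```

View pics/w4.png

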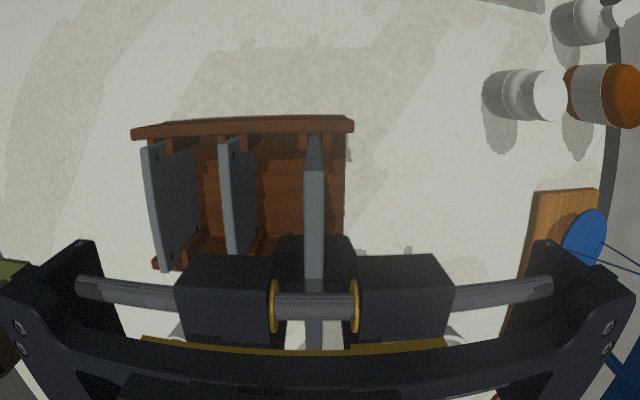

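>>> carry_out([
  [0,0,-0.025,0,0,0],
  [0,0,-0.055,0,0,0],
  [0,0,-0.09,0,0,0],
  [0,0,-0.125,0,0,0],
  [0,0,-0.16,0,0,0],
  [0,0,-0.185,0,0,0],
  [0,0,-0.195,0,0,0],
])

```text
clock: 6.1
tool_pos: [0.5558, 0.2008, 0.3417]
eef_rot: [0.726, 0.688, 0.002, 0.001]
contact_force: [-0.1, 0.3, -1.5]
opening: 0.088
```

```bash
python3 - <<'E'
from h import *
st=r.get_state();print(st["clock"],st["tool_pos"],st["eef_rot"],st["contact_force"],st["opening"])
plan([0.47,-0.27,.34],tgtR(-20),12)
E
```

```text
6.1 [0.5558 0.2008 0.3417] [0.726  0.6877 0.0025 0.0009] [-0.1355  0.2824 -1.484 ] 0.08845085830051375
shift [-0.4747 -0.0601  0.0003] rot [ 0.2471 -0.1734 16.893 ]
[-0.0396, -0.005, 0.0, 0.0, -0.0, 1.4]
[-0.0791, -0.01, 0.0001, 0.0, -0.0, 2.8]
[-0.1187, -0.015, 0.0001, 0.1, -0.0, 4.2]
[-0.1582, -0.02, 0.0001, 0.1, -0.1, 5.6]
[-0.1978, -0.0251, 0.0001, 0.1, -0.1, 7.0]
[-0.2374, -0.0301, 0.0002, 0.1, -0.1, 8.4]
[-0.2769, -0.0351, 0.0002, 0.1, -0.1, 9.9]
[-0.3165, -0.0401, 0.0002, 0.2, -0.1, 11.3]
[-0.356, -0.0451, 0.0003, 0.2, -0.1, 12.7]
[-0.3956, -0.0501, 0.0003, 0.2, -0.1, 14.1]
[-0.4352, -0.0551, 0.0003, 0.2, -0.2, 15.5]
[-0.4747, -0.0601, 0.0003, 0.2, -0.2, 16.9]
```

>>> carry_out([
  [-0.02,-0.005,0,0,0,1.5],
  [-0.06,-0.01,0,0,0,3],
  [-0.105,-0.015,0,0,0,4.5],
  [-0.15,-0.02,0,0,0,6],
  [-0.195,-0.025,0,0,0,7.5],
  [-0.24,-0.03,0,0,0,9],
  [-0.285,-0.035,0,0,0,10.5],
  [-0.33,-0.04,0,0,0,12],
  [-0.375,-0.045,0,0,0,13.5],
  [-0.415,-0.05,0,0,0,15],
  [-0.45,-0.055,0,0,0,16],
  [-0.475,-0.06,0,0,0,17],
])

```text
clock: 7.3
tool_pos: [0.4675, -0.273, 0.3378]
eef_rot: [0.821, 0.571, -0.001, -0.0]
contact_force: [-1.1, 0.2, -1.5]
opening: 0.083
```

>>> carry_out([
  [0,0,0,0,0,0],
  [0,0,0,0,0,0],
  [0,0,0,0,0,0],
])

```text
clock: 7.6
tool_pos: [0.4695, -0.2687, 0.338]
eef_rot: [0.819, 0.574, 0.0, -0.001]
contact_force: [0.9, 0.3, -1.2]
opening: 0.082
```

```bash
python3 - <<'E'
from h import *
st=r.get_state();s=r.snapshot("wrist");save("w5.pkl",s,st);print(st["clock"],st["tool_pos"],st["eef_rot"],st["contact_force"],st["opening"],st["q"])
cv2.imwrite("pics/w5.png",s["img"])
for l in ["frame","seat","seal_face","tall_panel_center"]: print(l,[(np.round(d["xyz"],4),round(d["p"],2)) for d in r.spot_point(s,l)][:3])
E
```

```text
7.6 [ 0.4695 -0.2687  0.338 ] [ 0.819   0.5739  0.0002 -0.0009] [ 0.9438  0.3155 -1.2427] 0.08213846461008528 [ 0.2144  0.4805  0.3547  1.6973 -0.1934  0.9999  0.2891]
frame [(array([ 0.5291, -0.171 ,  0.0006]), 0.61)]
seat [(array([ 0.5225, -0.1705,  0.0169]), 0.94), (array([ 0.5289, -0.1722, -0.0014]), 0.64)]
seal_face []
tall_panel_center []
```

View pics/w5.png

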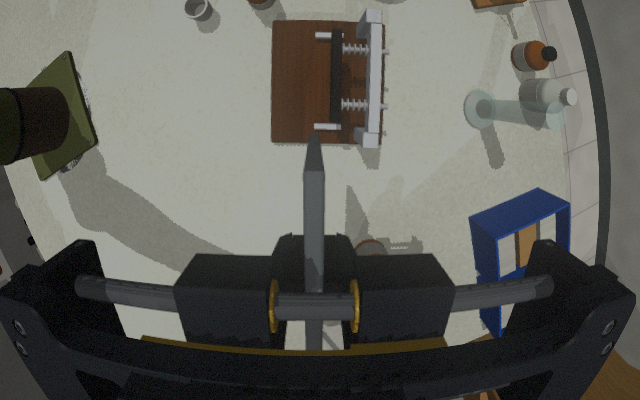

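```bash
python3 - <<'E'
from h import *
import pickle
s,st=pickle.load(open("w5.pkl","rb"))
crop(s["img"],260,0,400,150,5,"pics/w5c.png")
E
```

```text
(no output)
```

View pics/w5c.png

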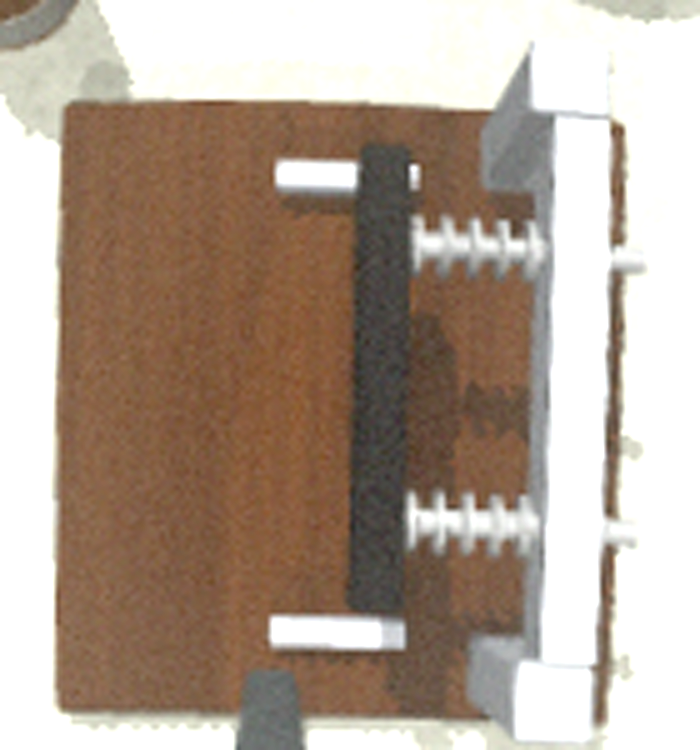

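```bash
python3 - <<'E'
from h import *
import pickle
from scipy.optimize import least_squares
s,st=pickle.load(open("w5.pkl","rb"))
D=[((63,102),(-85,95,18)),((57,711),(-85,-95,18)),((357,150),(0,58,82)),((347,608),(0,-58,97)),((274,160),(-20,72,32)),((275,192),(-20,64,32)),((270,617),(-20,-64,32)),((269,648),(-20,-72,32)),((404,648),(20,-72,32)),((405,617),(20,-64,32))]
U=np.array([(260+(u+.5)/5-.5,(v+.5)/5-.5) for (u,v),_ in D]);X=np.array([x for _,x in D])/1000
def f(p):
    Rz=R.from_euler("z",p[2]).apply(X)+[p[0],p[1],0]
    return (np.array([wproj(s,st,q) for q in Rz])-U).ravel()
o=least_squares(f,[.526,-.171,-.35],loss="soft_l1");print(o.x,np.degrees(o.x[2]));print(o.fun.reshape(-1,2))
# panel bottom/top in view: foot at tool z?
z0=o.x
q=R.from_quat(st["eef_rot"]);print("tool y yaw",np.degrees(np.arctan2(*q.apply([0,1,0])[[1,0]])))
# far end of panel edges px: expected for vertical panel held centered
for tz in (-.038,.102):
  for ty in (-.004,.004):
    print(tz,ty,wproj(s,st,q.apply([.05,ty,tz])+st["tool_pos"]))
E
```

```text
[ 0.5249 -0.1726 -0.3639] -20.848977127850617
[[-0.7664 -0.7381]
 [-0.7377  0.7176]
 [-0.4727  3.3167]
 [ 0.4796  0.482 ]
 [ 0.4974 -0.5177]
 [ 0.2098 -1.708 ]
 [-0.204  -0.021 ]
 [-0.0904 -0.7597]
 [ 0.4052 -0.1589]
 [ 0.3613  0.5957]]
tool y yaw -19.96067182888996
-0.038 -0.004 [304.8292 170.0771]
-0.038 0.004 [327.3978 170.0938]
0.102 -0.004 [309.8032 132.807 ]
0.102 0.004 [319.8424 132.8149]
```

```bash
cat >> h.py <<'E'
FR=R.from_euler("z",-20.85,degrees=True);FP=np.array([.5249,-.1726,0])
def fw(x,y,z): return FP+FR.apply([x,y,z])
def fs():
    st=r.get_state();p=FR.inv().apply(st["tool_pos"]-FP);Rr=(tgtR(-20.85).inv()*R.from_quat(st["eef_rot"])).as_rotvec(degrees=True)
    print("t",round(st["clock"],2),"fpos",p*1000,"rotdev",Rr,"F",FR.inv().apply(st["contact_force"]),"M",FR.inv().apply(st["moment"]),"op",round(st["opening"],3));return st
E
python3 - <<'E'
from h import *
fs();plan(fw(-.030,0,.34),tgtR(-20.85))
E
```

```text
t 7.85 fpos [ -17.2282 -110.3076  338.4767] rotdev [ 0.0073  0.0247 -0.847 ] F [ 0.7452  0.1127 -0.8636] M [-0.0872  0.0276 -0.03  ] op 0.082
shift [ 0.1105 -0.0111 -0.0015] rot [-0.0073 -0.0247  0.847 ]
```

>>> carry_out([
  [0.025,-0.003,0,0,0,0.3],
  [0.06,-0.006,0,0,0,0.6],
  [0.09,-0.011,0,0,0,0.8],
  [0.11,-0.013,0.005,0,0,0.8],
  [0.11,-0.013,0.03,0,0,0.8],
  [0.11,-0.013,0.06,0,0,0.8],
  [0.11,-0.013,0.09,0,0,0.8],
  [0.11,-0.013,0.12,0,0,0.8],
  [0.11,-0.013,0.145,0,0,0.8],
  [0.11,-0.013,0.165,0,0,0.8],
  [0.11,-0.013,0.175,0,0,0.8],
  [0.11,-0.013,0.175,0,0,0.8],
])

```text
clock: 9.05
tool_pos: [0.4944, -0.1622, 0.1627]
eef_rot: [0.823, 0.567, -0.001, -0.001]
contact_force: [0.6, 0.1, -1.2]
opening: 0.084
```

```bash
python3 - <<'E'
from h import *
st=fs();s=r.snapshot("wrist");save("w6.pkl",s,st)
cv2.imwrite("pics/w6.png",s["img"])
s=r.snapshot("scene");crop(s["img"],220,130,360,240,5,"pics/s6.png",1.3)
E
```

```text
t 9.05 fpos [-32.2434  -1.168  162.6565] rotdev [0.1202 0.0015 0.0181] F [ 0.5152  0.2529 -1.1764] M [-0.1088  0.0909  0.0102] op 0.084
```

View pics/w6.png

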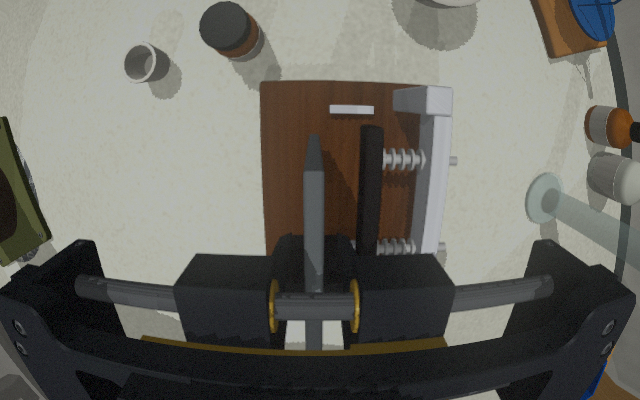

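View pics/s6.png

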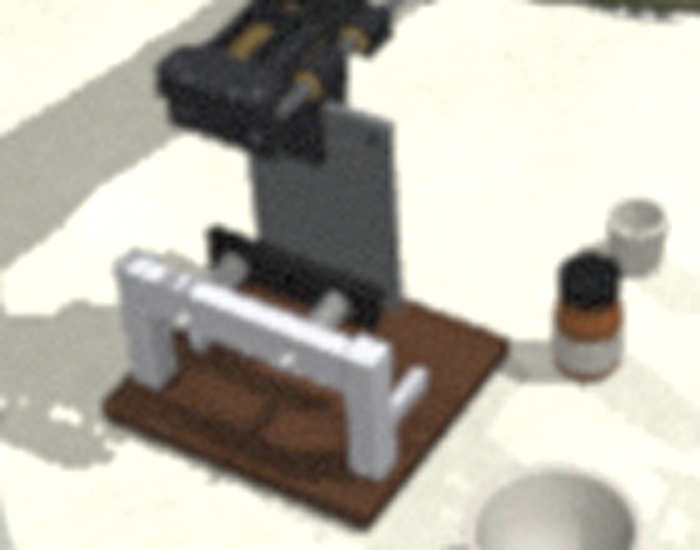

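```bash
python3 - <<'E'
from h import *
import pickle
s,st=pickle.load(open("w6.pkl","rb"))
for n,p in dict(baseTL=(-.085,.095,.018),stopL=(-.02,.072,.032),stopR=(.02,.072,.032),stopLn=(-.02,.064,.032),bar82=(0,.058,.082),bar112=(0,.058,.112)).items(): print(n,wproj(s,st,fw(*p)))
crop(s["img"],250,70,410,220,5,"pics/w6c.png")
E
```

```text
baseTL [258.092   80.5343]
stopL [328.9211 103.9118]
stopR [373.7475 104.9614]
stopLn [328.8733 112.8804]
bar82 [359.2895 123.5734]
bar112 [365.9671 126.6781]
```

View pics/w6c.png

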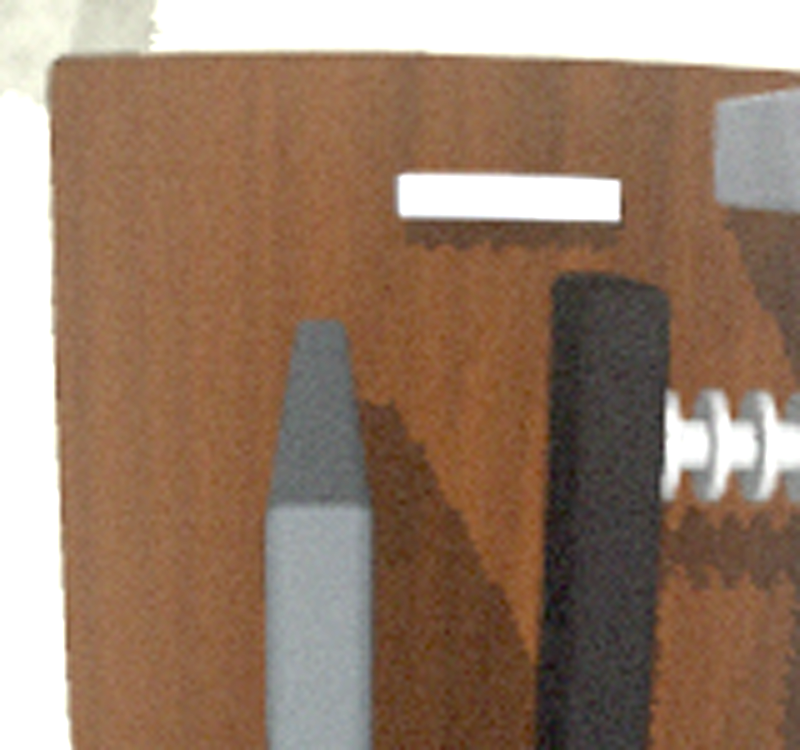

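>>> carry_out([
  [0.001,0,0.01,0,0,0],
  [0.001,0,0.02,0,0,0],
  [0.001,0,0.028,0,0,0],
  [0.001,0,0.034,0,0,0],
  [0.001,0,0.037,0,0,0],
  [0.001,0,0.038,0,0,0],
])

```text
clock: 9.75
tool_pos: [0.4949, -0.1618, 0.1251]
eef_rot: [0.824, 0.567, -0.0, -0.0]
contact_force: [0.4, 0.2, -0.8]
opening: 0.087
```

>>> carry_out([
  [0,0,0.002,0,0,0],
  [0,0,0.004,0,0,0],
  [0,0,0.005,0,0,0],
  [0,0,0.005,0,0,0],
  [0,0,0.005,0,0,0],
])

```text
clock: 10.25
tool_pos: [0.4952, -0.1617, 0.1206]
eef_rot: [0.824, 0.567, 0.0, 0.0]
contact_force: [0.2, -0.2, -0.8]
opening: 0.088
```

```bash
python3 -c "
from h import *
fs()"
```

```text
t 10.25 fpos [-31.6576  -0.4391 120.6103] rotdev [-0.0059  0.0042  0.0445] F [ 0.2322 -0.1559 -0.7602] M [-0.0968  0.0497  0.0027] op 0.088
```

>>> carry_out([
  [0,0,0.001,0,0,0],
  [0,0,0.001,0,0,0],
  [0,0,0.001,0,0,0],
])

```text
clock: 10.55
tool_pos: [0.4955, -0.1619, 0.1199]
eef_rot: [0.824, 0.567, 0.0, 0.0]
contact_force: [0.7, 0.4, 3.2]
opening: 0.081
```

>>> carry_out([
  [0,0,0.001,0,0,0],
  [0,0,0.001,0,0,0],
  [0,0,0.001,0,0,0],
])

```text
clock: 10.85
tool_pos: [0.4958, -0.162, 0.1198]
eef_rot: [0.824, 0.567, 0.001, 0.001]
contact_force: [-1.7, 0.9, 12.2]
opening: 0.087
```

>>> carry_out([
  [0,0,-0.001,0,0,0],
  [0,0.004,-0.001,0,0,0],
  [0,0.009,-0.001,0,0,0],
  [0,0.014,-0.001,0,0,0],
  [0,0.019,-0.001,0,0,0],
  [0,0.022,-0.001,0,0,0],
  [0,0.023,-0.001,0,0,0],
  [0,0.023,-0.001,0,0,0],
])

```text
clock: 11.65
tool_pos: [0.5063, -0.166, 0.1194]
eef_rot: [0.824, 0.567, -0.006, -0.01]
contact_force: [-14.1, 5.9, 27.6]
opening: 0.099
```

```bash
python3 - <<'E'
from h import *
st=fs();s=r.snapshot("wrist");save("w7.pkl",s,st)
crop(s["img"],250,70,410,220,5,"pics/w7c.png")
E
```

```text
t 11.65 fpos [-19.7593  -0.4747 119.432 ] rotdev [1.3328 0.1027 0.0601] F [-15.2282   0.4828  27.5693] M [-0.0575  5.6184  0.0247] op 0.099
```

View pics/w7c.png

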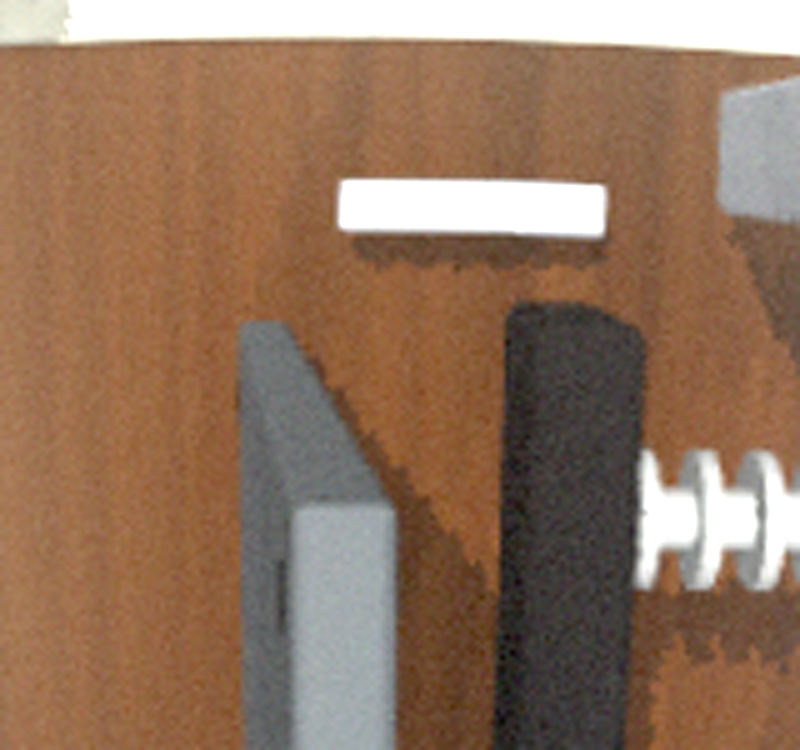

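>>> carry_out([
  [0,0.015,-0.002,0,0,0],
  [0,0.01,-0.004,0,0,0],
  [0,0,-0.006,0,0,0],
  [0,-0.003,-0.006,0,0,0],
  [0,-0.003,-0.006,0,0,0],
])

```text
clock: 12.2
tool_pos: [0.5133, -0.1686, 0.1256]
eef_rot: [0.824, 0.567, 0.0, -0.0]
contact_force: [0.4, 0.7, -1.5]
opening: 0.084
```

```bash
python3 - <<'E'
from h import *
st=fs();s=r.snapshot("wrist");save("w7.pkl",s,st)
crop(s["img"],250,70,410,220,5,"pics/w8c.png")
q=R.from_quat(st["eef_rot"])
for tz in (-.038,.102):
  for ty in (-.004,.004):
    print(tz,ty,(wproj(s,st,q.apply([.05,ty,tz])+st["tool_pos"])-[250,70])*5)
E
```

```text
t 12.2 fpos [-12.2408  -0.4108 125.5891] rotdev [-0.0013  0.0083  0.0436] F [ 0.0783  0.797  -1.4737] M [-0.074   0.0647  0.0074] op 0.084
-0.038 -0.004 [273.8125 500.2141]
-0.038 0.004 [386.6598 500.2964]
0.102 -0.004 [298.861  313.9564]
0.102 0.004 [349.0573 313.9952]
```

View pics/w8c.png

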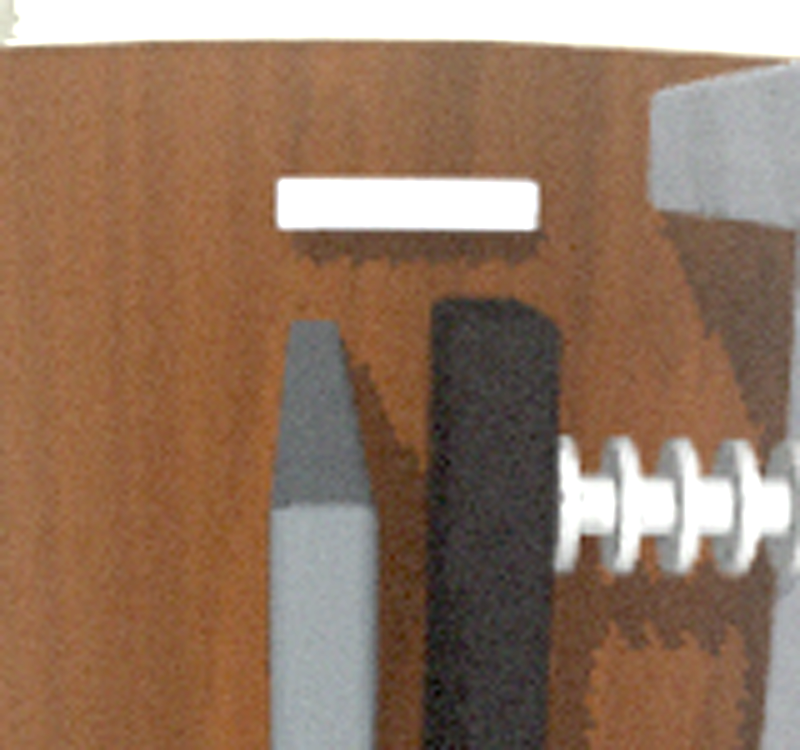

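>>> carry_out([
  [0,0.002,0.002,-0.3,0,0],
  [0,0.004,0.003,-0.6,0,0],
  [0,0.006,0.004,-0.6,0,0],
  [0,0.008,0.0042,-0.6,0,0],
  [0,0.01,0.0042,-0.6,0,0],
  [0,0.012,0.0042,-0.6,0,0],
  [0,0.012,0.0042,-0.6,0,0],
  [0,0.012,0.0042,-0.6,0,0],
])

```text
clock: 13.05
tool_pos: [0.5244, -0.1729, 0.1212]
eef_rot: [0.824, 0.567, 0.003, 0.004]
contact_force: [-1.7, 1.7, -1.7]
opening: 0.089
```

```bash
python3 - <<'E'
from h import *
st=fs();s=r.snapshot("wrist");save("w9.pkl",s,st)
crop(s["img"],250,70,410,220,5,"pics/w9c.png")
E
```

```text
t 13.05 fpos [ -0.3738  -0.4857 121.1558] rotdev [-0.5179  0.0039  0.048 ] F [-2.1724  0.9535 -1.6792] M [-0.164   0.5319 -0.0574] op 0.089
```

View pics/w9c.png

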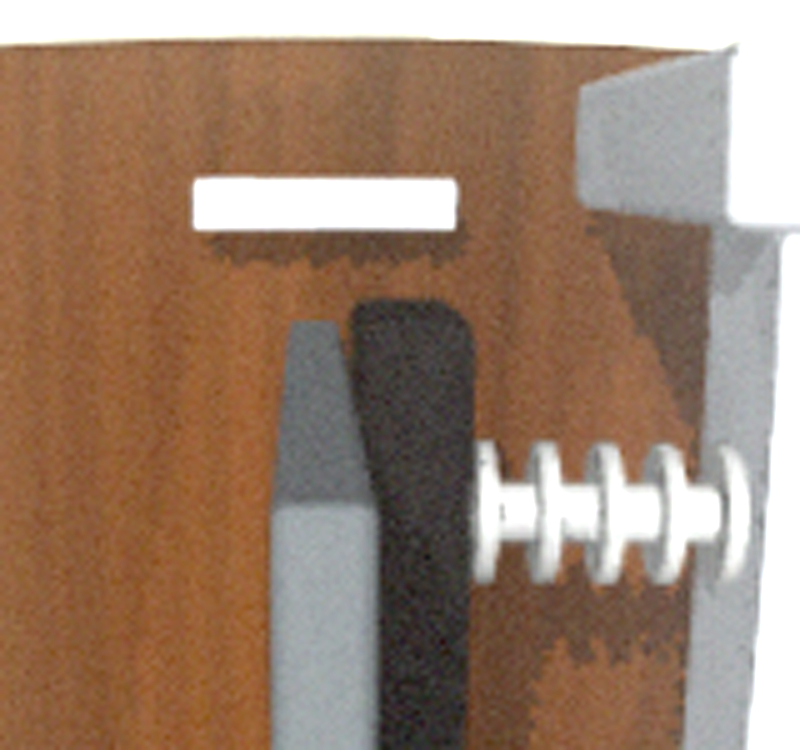

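>>> carry_out([
  [0,0.002,0,0,0,0],
  [0,0.004,0,0,0,0],
  [0,0.006,0,0,0,0],
  [0,0.008,0,0,0,0],
  [0,0.009,0,0,0,0],
  [0,0.009,0,0,0,0],
  [0,0.009,0,0,0,0],
])

```text
clock: 13.8
tool_pos: [0.531, -0.1755, 0.1212]
eef_rot: [0.824, 0.567, 0.002, 0.002]
contact_force: [-6.8, 2.0, 3.2]
opening: 0.081
```

```bash
python3 - <<'E'
from h import *
st=fs();s=r.snapshot("wrist");save("w10.pkl",s,st)
crop(s["img"],250,70,410,220,5,"pics/w10c.png")
st=fs();s=r.snapshot("scene");crop(s["img"],220,130,360,240,5,"pics/s10.png",1.3)
E
```

```text
t 13.8 fpos [  6.6867  -0.5039 121.1583] rotdev [-0.28    0.0211  0.0493] F [-7.1077 -0.5324  3.1638] M [-0.0722  1.7601 -0.0376] op 0.081
t 13.85 fpos [  6.6601  -0.4965 121.1398] rotdev [-0.2786  0.0201  0.051 ] F [-7.6085  0.9351  2.6025] M [-0.1001  1.7235 -0.0711] op 0.091
```

View pics/w10c.png

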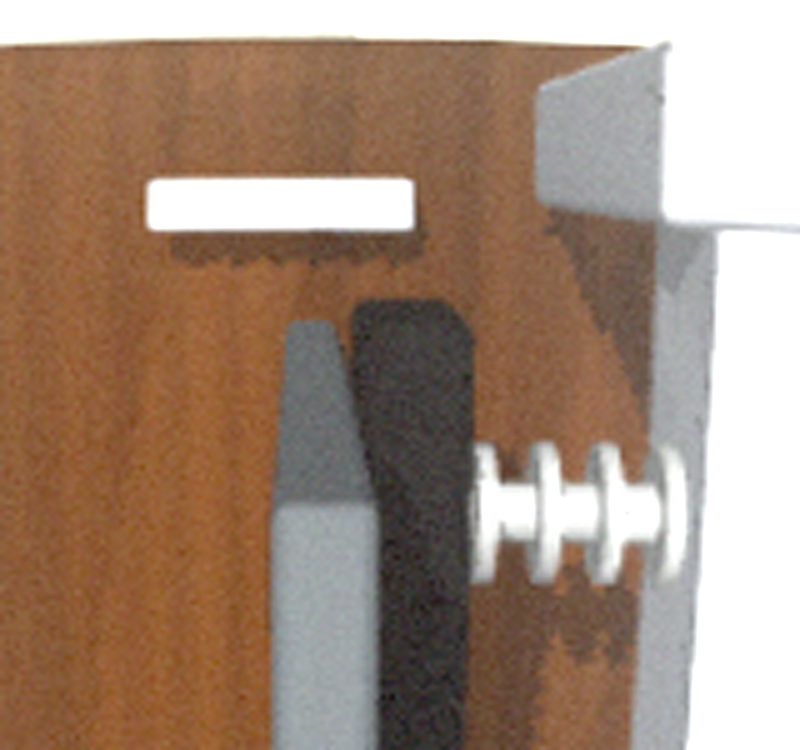

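View pics/s10.png

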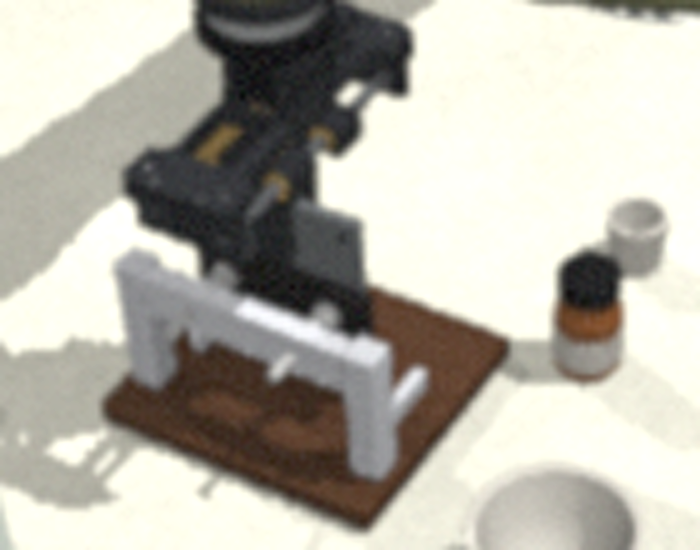

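>>> carry_out([
  [0,0,-0.001,-0.3,0,0],
  [0,0.001,-0.001,-0.6,0,0],
  [0,0.002,-0.001,-1,0,0],
  [0,0.003,-0.001,-1,0,0],
  [0,0.003,-0.001,-1,0,0],
  [0,0.003,-0.001,-1,0,0],
])

```text
clock: 14.5
tool_pos: [0.5322, -0.1759, 0.1214]
eef_rot: [0.824, 0.567, 0.005, 0.008]
contact_force: [-9.0, 3.6, -0.4]
opening: 0.087
```

```bash
python3 - <<'E'
from h import *
for i in range(3):
    st=fs();s=r.snapshot("wrist")
save("w11.pkl",s,st)
crop(s["img"],250,70,410,220,5,"pics/w11c.png")
E
```

```text
t 14.5 fpos [  8.0012  -0.4909 121.3949] rotdev [-1.0681  0.0214  0.0478] F [-9.6767  0.1674 -0.4171] M [-0.1431  2.1113 -0.1007] op 0.087
t 14.55 fpos [  8.0213  -0.4607 121.4071] rotdev [-1.0728  0.0219  0.0448] F [-8.992  -0.2987 -1.0139] M [-0.0817  2.1445 -0.0197] op 0.083
t 14.6 fpos [  8.0067  -0.4605 121.397 ] rotdev [-1.071   0.0218  0.0461] F [-8.6568  0.8982  0.2076] M [-0.1064  2.1622 -0.0499] op 0.085
```

View pics/w11c.png

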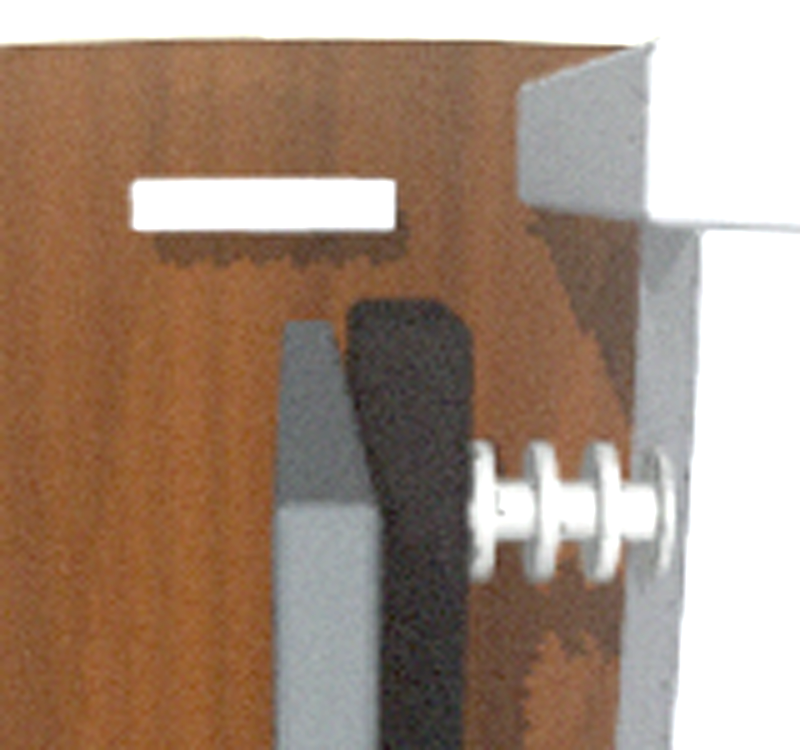

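>>> carry_out([
  [0,0.0005,0,0,0,0],
  [0,0.001,0,-0.1,0,0],
  [0,0.001,0.0005,-0.1,0,0],
  [0,0.001,0.001,-0.1,0,0],
  [0,0.001,0.001,-0.1,0,0],
  [0,0.001,0.001,-0.1,0,0],
])

```text
clock: 15.25
tool_pos: [0.5331, -0.1763, 0.1208]
eef_rot: [0.824, 0.567, 0.006, 0.008]
contact_force: [-9.9, 3.4, 3.7]
opening: 0.088
```

```bash
python3 - <<'E'
from h import *
for i in range(3):
    st=fs();s=r.snapshot("wrist")
E
```

```text
t 15.25 fpos [  9.0198  -0.504  120.7877] rotdev [-1.1758  0.0301  0.0538] F [-10.4237  -0.3452   3.6883] M [-0.1299  2.3612 -0.1043] op 0.088
t 15.3 fpos [  9.0099  -0.4776 120.7885] rotdev [-1.1759  0.03    0.0491] F [-8.9047  0.1957  2.9565] M [-0.1204  2.3661 -0.0243] op 0.089
t 15.35 fpos [  9.0268  -0.5029 120.7884] rotdev [-1.1784  0.0271  0.0519] F [-9.6924 -0.3912  3.2182] M [-0.0774  2.3507 -0.0276] op 0.083
```

>>> carry_out([
  [0,0,0.0005,0,0,0],
  [0,0,0.0005,0,0,0],
  [0,0,0.0005,0,0,0],
])

```text
clock: 15.7
tool_pos: [0.5332, -0.1763, 0.1203]
eef_rot: [0.824, 0.567, 0.006, 0.008]
contact_force: [-8.9, 2.7, 3.2]
opening: 0.084
```

>>> carry_out([
  [0,0,0.0005,0,0,0],
  [0,0,0.0005,0,0,0],
  [0,0,0.0005,0,0,0],
])

```text
clock: 16.0
tool_pos: [0.5333, -0.1763, 0.12]
eef_rot: [0.824, 0.567, 0.006, 0.008]
contact_force: [-8.9, 4.2, 5.5]
opening: 0.089
```

```bash
python3 - <<'E'
from h import *
for i in range(2):
    st=fs();s=r.snapshot("wrist")
E
```

```text
t 16.0 fpos [  9.1575  -0.4908 120.0373] rotdev [-1.1947  0.0344  0.0556] F [-9.8692  0.7876  5.5093] M [-0.129   2.4407 -0.0265] op 0.089
t 16.05 fpos [  9.1465  -0.4979 120.0195] rotdev [-1.1943  0.0323  0.053 ] F [-9.4025 -0.5499  5.3555] M [-0.1119  2.3779 -0.077 ] op 0.086
```

>>> carry_out([
  [0,0,0.0005,0,0,0],
  [0,0,0.0005,0,0,0],
  [0,0,0.0005,0,0,0],
])

```text
clock: 16.4
tool_pos: [0.5333, -0.1764, 0.12]
eef_rot: [0.824, 0.567, 0.006, 0.008]
contact_force: [-9.0, 3.2, 8.9]
opening: 0.087
```

```bash
python3 - <<'E'
from h import *
for i in range(3):
    st=fs();s=r.snapshot("wrist")
save("w12.pkl",s,st)
crop(s["img"],250,70,410,220,5,"pics/w12c.png")
q=R.from_quat(st["eef_rot"])
s=r.snapshot("scene");crop(s["img"],220,130,360,240,5,"pics/s12.png",1.3);fs()
E
```

```text
t 16.4 fpos [  9.195   -0.5626 120.0194] rotdev [-1.21    0.0417  0.0605] F [-9.5502 -0.2383  8.8779] M [-0.1097  2.6665 -0.0407] op 0.087
t 16.45 fpos [  9.1835  -0.4998 120.01  ] rotdev [-1.2087  0.043   0.056 ] F [-11.5293  -0.187    9.7058] M [-0.0372  2.6498 -0.0333] op 0.082
t 16.5 fpos [  9.1845  -0.5394 120.022 ] rotdev [-1.2103  0.0426  0.0592] F [-10.1089  -0.5797   9.415 ] M [-0.0917  2.6706  0.0416] op 0.088
t 16.6 fpos [  9.1925  -0.5246 120.0082] rotdev [-1.2103  0.0411  0.0566] F [-11.3097  -0.3403   8.9113] M [-0.1039  2.6215 -0.0302] op 0.088
```

View pics/w12c.png

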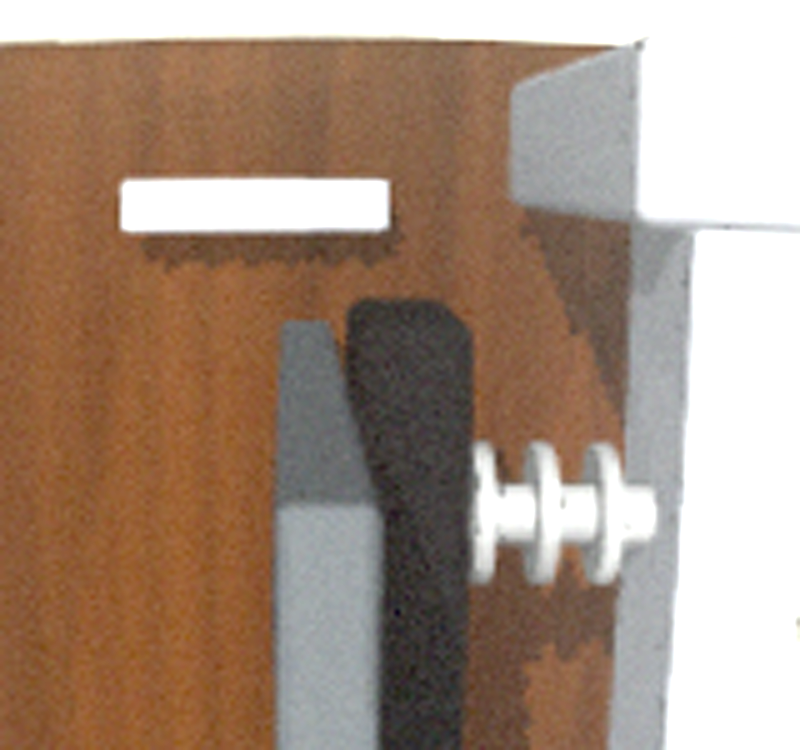

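View pics/s12.png

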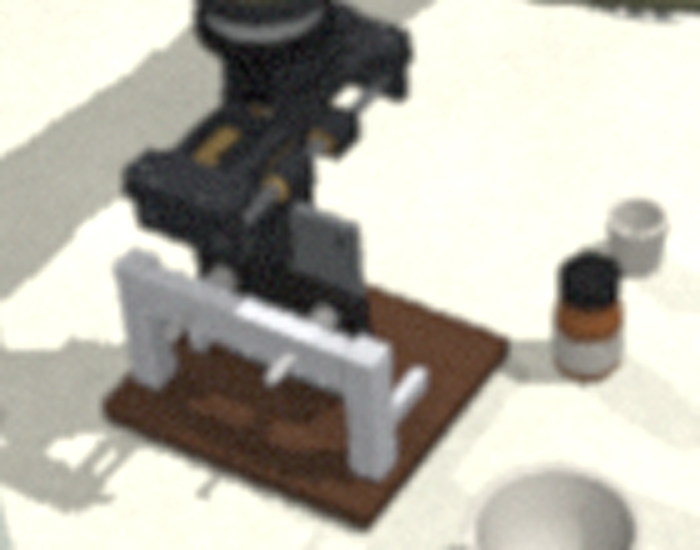

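```bash
python3 - <<'E'
from h import *
import pickle
for f in ("w6.pkl","w12.pkl"):
    s,st=pickle.load(open(f,"rb"));o=np.array([250,70])
    for d in (0,.010,.012,.014,.016): print(f,d,"112:",(wproj(s,st,fw(d,.058,.112))-o)*5,"82:",(wproj(s,st,fw(d,.058,.082))-o)*5, "stopL",(wproj(s,st,fw(-.02,.072,.032))-o)*5,(wproj(s,st,fw(.02,.072,.032))-o)*5)
    # panel near vertical edge on panel +x face at depth d: top corner, bottom corner
    print([ (wproj(s,st,fw(d,.05,z))-o)*5 for d in (.010,.012,.014) for z in (.158,.018)])
E
```

```text
w6.pkl 0 112: [579.8355 283.3905] 82: [546.4474 267.867 ] stopL [394.6053 169.5592] [618.7375 174.8072]
w6.pkl 0.01 112: [656.4359 285.5837] 82: [613.5648 269.6123] stopL [394.6053 169.5592] [618.7375 174.8072]
w6.pkl 0.012 112: [671.5726 286.0839] 82: [626.8658 270.0116] stopL [394.6053 169.5592] [618.7375 174.8072]
w6.pkl 0.014 112: [686.6423 286.6039] 82: [640.1219 270.4273] stopL [394.6053 169.5592] [618.7375 174.8072]
w6.pkl 0.016 112: [701.6427 287.1434] 82: [653.3314 270.8589] stopL [394.6053 169.5592] [618.7375 174.8072]
[array([748.9938, 401.7192]), array([549.8476, 288.9188]), array([767.9157, 402.2563]), array([560.3425, 289.1518]), array([786.7023, 402.8127]), array([570.8155, 289.3946])]
w12.pkl 0 112: [231.9911 317.9963] 82: [240.6546 293.7514] stopL [115.727  176.7046] [384.1053 174.2255]
w12.pkl 0.01 112: [333.1169 317.4141] 82: [325.4522 293.2746] stopL [115.727  176.7046] [384.1053 174.2255]
w12.pkl 0.012 112: [353.3223 317.4013] 82: [342.4001 293.2578] stopL [115.727  176.7046] [384.1053 174.2255]
w12.pkl 0.014 112: [373.5052 317.423 ] 82: [359.3348 293.2671] stopL [115.727  176.7046] [384.1053 174.2255]
w12.pkl 0.016 112: [393.6588 317.4791] 82: [376.2523 293.3025] stopL [115.727  176.7046] [384.1053 174.2255]
[array([352.528 , 492.0831]), array([315.3066, 311.0362]), array([380.706 , 491.9902]), array([327.8527, 311.0065]), array([408.8224, 491.9265]), array([340.3934, 310.9903])]
```

```bash
python3 - <<'E'
from h import *
s=r.snapshot("top");cv2.imwrite("pics/t12.png",s["img"]);fs();print(r.finish_job());fs()
E
```

```text
t 16.65 fpos [  9.1928  -0.4992 120.0058] rotdev [-1.2098  0.0427  0.0554] F [-11.3783  -0.5228   9.1912] M [-0.0881  2.6076 -0.0469] op 0.09
the job is handed in; nothing more can be done
None
the job is handed in; nothing more can be done
```

View pics/t12.png

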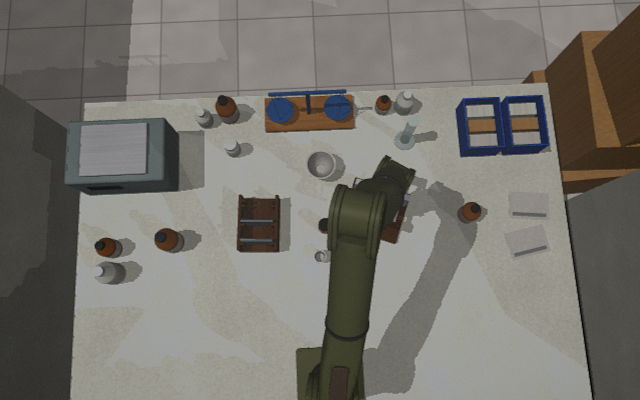

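I drew the tall panel straight up out of the far slot and stood it on the frame's base between the side stops. I pressed it against the seal bar and handed the job in at about 16.7 s, with the gripper still holding and pressing it.

**Bar depth:** Three estimates agree on about half-way. The wrist picture gives about 11.4 to 12.1 mm of the 24 mm travel, and the TCP position gives about 12.3 mm. The push read 9.5 to 11.5 N with about 1 N of noise; the last reading was 11.4 N. That figure may include some friction at the foot.

**Upright and flat:** The panel leans about 0.1 to 0.2° in the pictures, which is within measuring error. The tool itself is turned 1.2° to cancel the give in the grip. The foot rests on the base: the height stopped changing and the vertical force rose to about 9 N. The panel is centred to about 1 mm.

**One attempt failed on the way:** When I first slid the panel along the base towards the bar, its foot stuck and it tilted about 6° in the grip. The force read about 28 N vertically and 15 N sideways. I lifted it free, pressed the bar in with the foot just clear of the base, then lowered it. The panel kept a slight tilt of about 0.6° in the jaws afterwards, which the tool turn also corrects.

**The rest of the counter:** The last top picture shows both short panels still in the rack and the other items that can be seen where they were. The arm hides part of the area around the frame in that picture.

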